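Push a cast cover home against fence and stop

ROBOT

A 6-joint arm with a two-finger parallel gripper is mounted at the origin on a cart in front of the work surface, level with it; the furniture and walls round the work are solid. World frame = base frame: x ahead of the robot, y to its left, z up, the work surface at z = 0. Lengths are in m, angles in degrees, forces in N, time in s.
With the tool pointing down it reaches from about 0.375 to 0.9 m from the base axis. Payload 3.1 kg.
Tool frame: the origin (TCP) lies on the centre line of the jaws, within the pads' length; the fingertips stand 19 mm ahead of it and the grasp point (between the pads) is the TCP (tips_ahead is the distance from the TCP to the fingertips, in m); z points along the fingers, y is the line along which they close (so a half turn about z gives the same grasp; the last joint's range is limited). The gripper opens to 87 mm and grips with 3 to 60 N. Pads are 19 mm wide; open, the fingers measure 117 mm over their backs; the gripper's body (75 mm by 190 mm) begins 51 mm behind the grasp point.
Start: joints at [55.434, 30.224, 82.088, -0, 67.689, -10.227], TCP at [0.258, 0.569, 0.242] pointing down, gripper open.
Joint ranges: [-176.69, 176.69], [-43.24, 126.21], [12.49, 139.97], [-82, 262], [0, 151.66], [-163.58, 163.58]. Speed limits (degrees/s): [159.86, 159.86, 180, 180, 180, 180].

INTERFACE

Orientations are given as a 3x3 rotation matrix whose columns are the frame's x, y, z axes.
In Python, from rig import read_state, capture, hand_in, trace, landmark_of, tips_ahead gives the robot as it stands.
- The arm moves only by the shell command python3 -m jog 'ROWS'. ROWS is JSON, a list of rows, each an object of numbers: "tx", "ty", "tz": the shift along the tool's x, y, z in cm; "roll": the turn about the tool's z in rad; "jaw": the opening, from 0 (shut) to 1 (fully open). A call has 1 to 8 rows; each row shifts and turns the commanded pose from where the row before left it, along the tool's axes as they then stand; what a row does not reach is not made up. A row lasts 1/10 s, in which the tool goes at most 50 mm and 8.59 degrees, less where a joint would pass 70% of its speed; a pose out of reach is approached as far as the arm can. A call with a gripper value outside its range is refused whole. The fingers move at their own pace and stop on an object; the grip force is fixed at half the most. Time passes only in rows, so rows that do not move let the fingers close. It gives the time, the measured TCP pose, the force, the opening and the grip force at its end, in the units of the state.
- read_state(): the state, without advancing time (a new reading comes with each control period).
- capture(name): name is "scene" or "side" or "wrist"; returns a dict with "img" (400x640x3 uint8, red, green, blue), "vertical_fov" (degrees; the focal length in pixels is half the picture's height over the tangent of half this angle, whatever the lens; pixels are square), "cx", "cy" (the principal point, pixels), "cam_to_world" (4x4, takes a point from camera to world coordinates); the wrist camera has in their place "tool_from_camera" (4x4, takes a point from camera to tool coordinates, whose origin is the TCP and whose axes are the flange's). Camera axes: x right, y up, looking along -z (the intrinsics and any distortion apply to the point x, -y, -z); pixel columns grow to the right and rows downward; lengths in m; the calibration is good to about 2 mm. A picture is of the moment at which its call begins: read the wrist's pose just before it. There is no depth.
- hand_in(): hands the job in; it is judged then, once.
Trained networks look in the newest picture that a camera, given by its name, has taken for a name from the list of things; names that differ only in an ending like _2 or _b are one class to them, and where a whole thing is asked for, a point or a joint stands for the part that bears it (a point fixed in the world has none). Each returns a list of dicts, best first, with "p" (0 to 1); they miss things now and then, are a little off and sometimes report something else, mostly with a low value. They report only what shows in the picture. A call takes as long as a camera call. They do not tell look-alikes from the thing itself.
- trace(camera, thing): "pixels" (400x640 bool, what is visible of it) and "bbox" ([left, top, width, height] in pixels, round what is visible of it).
- landmark_of(camera, thing): "point" ([row, column] in pixels: a listed point, or the origin of a listed thing).
The state is a dict: "time_s": time; "joint_positions": joint angles; "qvel": joint speeds; "tau": joint torques, N m; "position": TCP position; "tcp_rot": TCP orientation; "force": force on the tool from outside, world axes, zero at the start; "moment": the same for the moment, N m; "opening": opening from 0.0 (shut) to 1.0 (fully open); "grasp_force": force on a finger pad.
Only numpy, scipy, OpenCV 4.12 (cv2) and the standard library are available. Lean on these libraries where they do the work, as an engineer would, in place of code of your own. Each camera call takes 0.05 s, during which the arm holds its last target. There are 200 camera calls.

TASK

Push the cast end cover across the bench, without lifting it, until one long side lies flush along the front of the fence and its left end has slid along the fence right up to the stop block, with the block's sprung plunger pushed fully in. The stop block is clamped at an unmeasured place on the fence, so feel for it, and come up to the fence and the block gently. Leave the cover lying there and do not disturb the spray can, the open tin or the torch.

Things in the scene. Friction and masses are not known exactly. Their poses are not given: they have to be found in the camera images.
- cover: loose cast aluminium gearbox end cover, 0.5 to 0.9 kg, too wide to grip: flange 100 mm (its x) by 150 mm (its y) by 20 mm thick, edges rounded 4 mm, round boss of 92 mm diameter in the middle, 39 mm high. Origin: centre of its underside; z up. It starts before the fence, turned up to 0.35 rad from it
- fence: fixed aluminium fence bar on the bench, 360 mm long (its y), 24 mm thick, 26 mm high, feet behind it. Origin: on its front face (towards the robot), mid-length, at bench level; x points into the bar, away from the robot, y to the left along the fence. With its long side flush, the cover's origin is at x = -50 mm in this frame
- plunger (a joint): sprung steel plunger, 12 mm diameter, standing 6 mm out of the stop block's face, 50 mm in front of the fence's front face and 11.5 mm above the bench: 0 = fully out, 0.006 m = flush with the face (the cover then bears on the block). It yields to less than 1.5 N and the cover's weight keeps it in
- spray_can: bystander: upright aerosol can, 65 mm diameter, 190 mm high, left of the work; origin at the centre of its underside
- tin: bystander: open round brass-coloured tin of grinding paste, 76 mm diameter, 22 mm high, left of the work; origin at the centre of its underside
- flashlight: bystander: black torch lying on the bench, 105 mm long, 28 mm thick, right of the work; origin under its middle
- stop_zone (a point): middle of the zone on the fence's front face where the dark steel stop block is clamped, at bench level, axes as the fence. The block's flat stop face looks to -y and stands anywhere from 25 mm right to 25 mm left (y) of this point: not measured. Block: 85 mm forward of the fence's face, 32 mm along y, 35 mm high (black knob over the bar 52 mm); it does not slide
Not all that is in view belongs to the job. Of the things like the cover, leave any that is brown; of the rest the larger one is meant.

How it is judged (in metres and radians):
At the end, for the whole second after the job is handed in: the cover lies flat and at rest on the bench, a long side flush with the fence (within 2.5 mm and 0.03 rad), its left end at the stop block with the plunger pressed at least 4.2 of its 6 mm (value of joint plunger above 0.0042 m and x of cover in the frame of fence between -0.0525 and -0.0475 m and y of cover in the frame of fence between 0.005 and 0.075 m and angle between the y axis of cover and the y axis of fence, either way round below 0.03 rad and height (world z) of cover below 0.004 m and linear speed of cover below 0.01 m/s); the robot touches nothing.
It fails at once if the cover is lifted (underside centre more than 12 mm up) or tipped (height (world z) of cover above 0.012 m or angle between cover's own z axis and vertical above 0.2 rad).
It fails at once if the cover is rammed against the fence or its stop block with more than 60 N (all their contacts added up) (contact force between cover and fence above 60 N).
It fails at once if the robot strikes the fence or its stop block with more than 25 N (contact force between the arm and fence above 25 N).
It fails at once if a bystander is moved by more than 20 mm (distance of any of spray_can, tin, flashlight from where it was at the start of the episode above 0.02 m).
It also fails if it takes over 72 s, if anything falls off the work surface, if the arm or the gripper's body presses on something with over 40 N, if the wrist force passes 120 N, or if a joint passes its speed limit or range.

## Working session

There is one attempt and no reset: what is moved stays moved. The work goes in short steps, Python scripts to look and compute and a shell command to move; the robot and the scene stay as the last step left them, time stands still between calls to the robot, and variables do not carry over. Pictures are saved under pics/ and viewed, at most 10 in all, crops included, and the job is handed in when it is done.

```bash
ls; mkdir -p pics
cat > h.py <<'E'
import numpy as np, cv2
from rig import *
def cap(n,f=None):
    c=capture(n)
    if f: cv2.imwrite('pics/'+f+'.png',c['img'][:,:,::-1])
    return c
def ray(c,row,col):
    f=200/np.tan(np.radians(c['vertical_fov'])/2)
    d=np.array([(col-c['cx'])/f,-(row-c['cy'])/f,-1.])
    T=np.array(c['cam_to_world']); return T[:3,3],T[:3,:3]@d
def plane(c,row,col,z=0.):
    o,d=ray(c,row,col); return o+d*(z-o[2])/d[2]
def proj(c,P):
    T=np.linalg.inv(np.array(c['cam_to_world'])); p=T[:3,:3]@np.array(P)+T[:3,3]
    f=200/np.tan(np.radians(c['vertical_fov'])/2)
    return c['cy']-f*p[1]/-p[2], c['cx']+f*p[0]/-p[2]
E
python3 - <<'E'
from h import *
s=read_state(); print({k:np.round(v,3).tolist() for k,v in s.items()})
for n in('scene','side'):
    c=cap(n,n+'0'); print(n,[k for k in c],c['vertical_fov'],c['cx'],c['cy'],np.round(c['cam_to_world'],3).tolist())
    for t in('cover','fence','plunger','spray_can','tin','flashlight','stop_zone'):
        for d in landmark_of(n,t): print(t,np.round(d['p'],2),np.round(d['point'],1),np.round(plane(c,*d['point']),3))
    for d in trace(n,'cover'): print('tr',d['p'],d['bbox'])
E
```

```text
pics
{'time_s': 0.0, 'joint_positions': [55.433, 30.278, 82.155, -0.001, 67.688, -10.226], 'qvel': [-0.06, 0.023, 0.06, -0.044, -0.004, -0.076], 'tau': [-0.0, -44.005, -17.659, 0.063, 0.058, -0.0], 'position': [0.257, 0.569, 0.241], 'tcp_rot': [[-0.911, 0.412, -0.001], [0.412, 0.911, -0.002], [0.0, -0.002, -1.0]], 'force': [-0.485, -0.311, -0.298], 'moment': [-0.041, 0.006, 0.0], 'grasp_force': 0.0, 'opening': 0.999}
scene ['img', 'vertical_fov', 'cx', 'cy', 'cam_to_world'] 48.578081162780826 318.55988978908044 197.39661880193466 [[0.641, 0.658, -0.396, -0.057], [-0.768, 0.552, -0.325, -0.462], [0.005, 0.512, 0.859, 1.351], [0.0, 0.0, 0.0, 1.0]]
cover 0.97 [263.2 335.9] [ 0.41  -0.155  0.   ]
cover 0.75 [209.4 312.4] [0.515 0.034 0.   ]
cover 0.71 [219.1 382.1] [ 0.64  -0.175  0.   ]
fence 0.73 [178.7 323.9] [0.639 0.085 0.   ]Traceback (most recent call last):
  File "<stdin>", line 6, in <module>
ValueError: it knows: cover, fence, flashlight, spray_can, stop_zone, tin
```

Run:
```python
from h import *
for n in('scene','side'):
    c=cap(n,n+'0'); print(n,c['vertical_fov'],c['cx'],c['cy'],np.round(c['cam_to_world'],3).tolist())
    for t in('cover','fence','spray_can','tin','flashlight','stop_zone'):
        for d in landmark_of(n,t): print(t,np.round(d['p'],2),np.round(d['point'],1),np.round(plane(c,*d['point']),3))
    for d in trace(n,'cover'): print('tr',d['p'],d['bbox'],d['pixels'].sum())
a=cv2.imread('pics/scene0.png');cv2.imwrite('pics/crop0.png',cv2.resize(a[120:320,220:460],None,fx=3,fy=3)[:600,:720])
```

```text
scene 48.578081162780826 318.55988978908044 197.39661880193466 [[0.641, 0.658, -0.396, -0.057], [-0.768, 0.552, -0.325, -0.462], [0.005, 0.512, 0.859, 1.351], [0.0, 0.0, 0.0, 1.0]]
cover 0.84 [220.1 385.6] [ 0.645 -0.187  0.   ]
cover 0.75 [206.5 315.1] [0.53  0.034 0.   ]
cover 0.7 [264.8 340.5] [ 0.416 -0.169  0.   ]
fence 0.86 [178.3 322.4] [0.637 0.09  0.   ]
spray_can 0.61 [143.6 247.7] [0.576 0.41  0.   ]
tin 0.84 [165.4 231.8] [0.465 0.383 0.   ]
flashlight 0.71 [274.8 427. ] [ 0.568 -0.404  0.   ]
flashlight 0.45 [142.2 249.8] [0.586 0.408 0.   ]
tr 0.92 [365.5, 205.3, 35.3, 26.9] 577
tr 0.87 [290.6, 186.7, 51.4, 43.3] 1180
tr 0.61 [318.6, 245.3, 34.3, 33.7] 708
side 43.037094172520945 319.1587896248105 201.41568022231917 [[-1.0, 0.026, -0.01, 0.508], [-0.023, -0.568, 0.823, 1.206], [0.015, 0.822, 0.569, 0.873], [0.0, 0.0, 0.0, 1.0]]
cover 0.88 [180.3 283.9] [ 0.64  -0.171  0.   ]
cover 0.67 [216.6 316.7] [ 0.529  0.021 -0.   ]
cover 0.6 [184.  355.8] [ 0.409 -0.16   0.   ]
fence 0.97 [229.3 271.5] [0.654 0.086 0.   ]
spray_can 0.79 [320.3 280.7] [ 0.6    0.419 -0.   ]
spray_can 0.71 [214.7 320.2] [0.519 0.011 0.   ]
tin 0.93 [308.4 340.4] [0.465 0.377 0.   ]
flashlight 0.69 [142.8 308.3] [ 0.572 -0.43   0.   ]
stop_zone 0.75 [258.9 272.2] [0.64  0.211 0.   ]
tr 0.96 [344.8, 174.5, 18.9, 20.4] 488
tr 0.75 [274.6, 168.5, 18.7, 21.2] 409
tr 0.59 [297.6, 195.9, 39.5, 38.4] 1183
```

View pics/scene0.png

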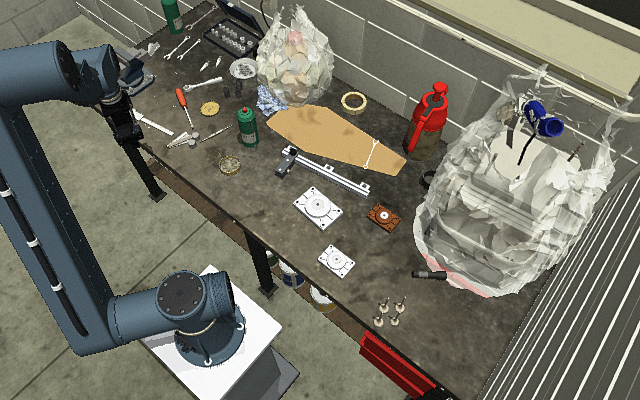

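View pics/crop0.png

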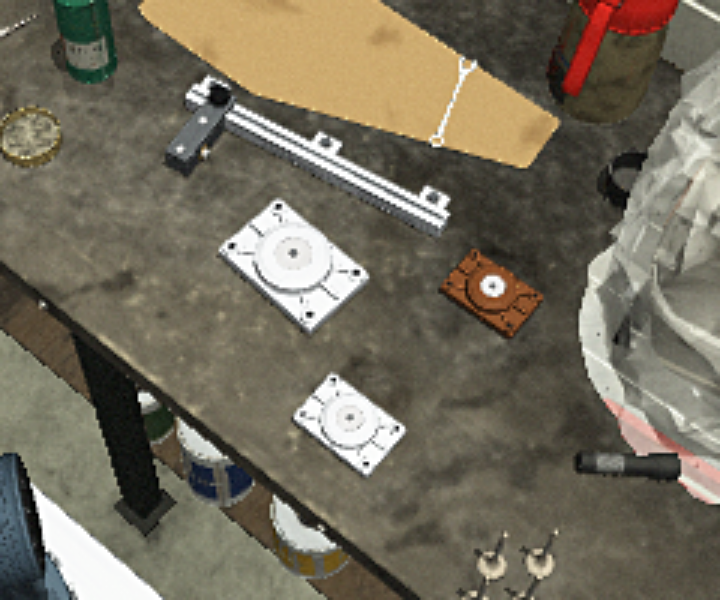

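View pics/side0.png

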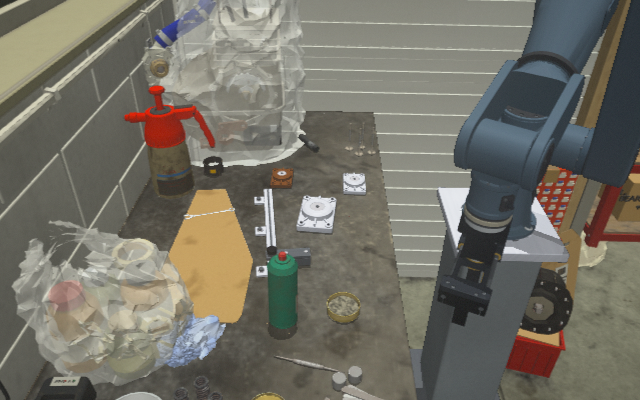

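The three lookalikes are the large bare cover (scene 318,207), a brown one (384,217) and a small bare one (337,261). The large bare cover is the right one, and the crop confirms it. It lies before the fence, whose block and plunger are at about (289,163). Next I'm moving over the work for a wrist view.

```bash
python3 -m jog '[{"tx":-2.8,"ty":-2.8,"tz":-1},{"tx":-2.8,"ty":-2.8,"tz":-1},{"tx":-2.8,"ty":-2.8,"tz":-1},{"tx":-2.8,"ty":-2.8,"tz":-1},{"tx":-2.8,"ty":-2.8,"tz":-1},{"tx":-2.8,"ty":-2.8,"tz":-1},{"tx":-2.8,"ty":-2.8,"tz":-1},{"tx":-2.8,"ty":-2.8,"tz":-1}]'
python3 -m jog '[{"tx":-2.8,"ty":-2.8},{"tx":-2.8,"ty":-2.8},{"tx":-2.8,"ty":-2.8},{"tx":-2.8,"ty":-2.8},{"tx":-2.8,"ty":-2.8},{"tx":-2.8,"ty":-2.8}]'
python3 -m jog '[{"roll":-0.141},{"roll":-0.141},{"roll":-0.141},{},{}]'
cat >> h.py <<'E'
def wcap(f=None):
    s=read_state(); c=capture('wrist')
    if f: cv2.imwrite('pics/'+f+'.png',c['img'][:,:,::-1])
    T=np.eye(4);T[:3,:3]=s['tcp_rot'];T[:3,3]=s['position']
    c['cam_to_world']=T@np.array(c['tool_from_camera']); return c
E
python3 - <<'E'
from h import *
c=wcap('w1'); print(c['vertical_fov'],c['cx'],c['cy'],{k:v for k,v in c.items() if k not in('img',)}.keys()); print(np.round(c['tool_from_camera'],3).tolist())
print(np.round(c['cam_to_world'],3).tolist())
for t in('cover','fence','stop_zone'):
    for d in landmark_of('wrist',t): print(t,np.round(d['p'],2),np.round(d['point'],1),np.round(plane(c,*d['point']),3))
E
```

```text
63.162424592111954 318.78434024884456 199.81371439949362 dict_keys(['vertical_fov', 'cx', 'cy', 'tool_from_camera', 'cam_to_world'])
[[-0.001, 0.965, 0.263, 0.072], [1.0, 0.001, 0.0, -0.0], [-0.0, 0.263, -0.965, -0.143], [0.0, 0.0, 0.0, 1.0]]
[[0.413, -0.878, -0.24, 0.192], [0.911, 0.399, 0.109, 0.599], [0.0, -0.263, 0.965, 0.385], [0.0, 0.0, 0.0, 1.0]]$[0]: bad value
$[0]: bad value
$[0]: bad value
```

View pics/w1.png

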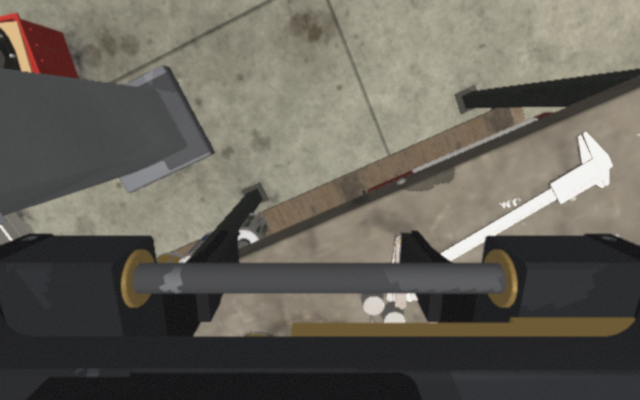

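The rows were refused, probably because every key is needed. I'll also turn the tool so that its x axis faces the fence and the camera looks at it.

```bash
python3 -m jog '[{"tx":-2.8,"ty":-2.8,"tz":-1,"roll":0,"jaw":1},{"tx":-2.8,"ty":-2.8,"tz":-1,"roll":0,"jaw":1},{"tx":-2.8,"ty":-2.8,"tz":-1,"roll":0,"jaw":1},{"tx":-2.8,"ty":-2.8,"tz":-1,"roll":0,"jaw":1},{"tx":-2.8,"ty":-2.8,"tz":-1,"roll":0,"jaw":1},{"tx":-2.8,"ty":-2.8,"tz":-1,"roll":0,"jaw":1},{"tx":-2.8,"ty":-2.8,"tz":-1,"roll":0,"jaw":1},{"tx":-2.8,"ty":-2.8,"tz":-1,"roll":0,"jaw":1}]' && python3 -m jog '[{"tx":-2.3,"ty":-3,"tz":0,"roll":0,"jaw":1},{"tx":-2.3,"ty":-3,"tz":0,"roll":0,"jaw":1},{"tx":-2.3,"ty":-3,"tz":0,"roll":0,"jaw":1},{"tx":-2.3,"ty":-3,"tz":0,"roll":0,"jaw":1},{"tx":-2.3,"ty":-3,"tz":0,"roll":0,"jaw":1},{"tx":-2.3,"ty":-3,"tz":0,"roll":0,"jaw":1}]'
```

```text
time_s: 1.95
position: [0.3697, 0.2716, 0.3222]
tcp_rot: [[-0.911, 0.412, 0.001], [0.412, 0.911, 0.0], [-0.001, 0.001, -1.0]]
force: [0.1, 1.1, -0.5]
opening: 1.003
grasp_force: 0.0
time_s: 2.55
position: [0.421, 0.0506, 0.3219]
tcp_rot: [[-0.911, 0.412, 0.001], [0.412, 0.911, -0.0], [-0.001, 0.0, -1.0]]
force: [1.3, -0.3, -0.7]
opening: 0.999
grasp_force: 0.0
```

```bash
python3 -m jog '[{"tx":0,"ty":0,"tz":0,"roll":0.143,"jaw":1},{"tx":0,"ty":0,"tz":0,"roll":0.143,"jaw":1},{"tx":0,"ty":0,"tz":0,"roll":0.143,"jaw":1},{"tx":0,"ty":0,"tz":0,"roll":0.143,"jaw":1},{"tx":0,"ty":0,"tz":0,"roll":0.143,"jaw":1},{"tx":0,"ty":0,"tz":0,"roll":0.143,"jaw":1},{"tx":0,"ty":0,"tz":0,"roll":0.143,"jaw":1},{"tx":0,"ty":0,"tz":0,"roll":0.143,"jaw":1}]' >/dev/null && python3 -m jog '[{"tx":0,"ty":0,"tz":0,"roll":0.143,"jaw":1},{"tx":0,"ty":0,"tz":0,"roll":0.143,"jaw":1},{"tx":0,"ty":0,"tz":0,"roll":0.143,"jaw":1},{"tx":0,"ty":0,"tz":0,"roll":0.143,"jaw":1},{"tx":0,"ty":0,"tz":0,"roll":0.143,"jaw":1},{"tx":0,"ty":0,"tz":0,"roll":0.143,"jaw":1},{"tx":0,"ty":0,"tz":0,"roll":0.143,"jaw":1},{"tx":0,"ty":0,"tz":0,"roll":0.143,"jaw":1}]'>/dev/null && python3 -m jog '[{"tx":0,"ty":0,"tz":0,"roll":0.143,"jaw":1},{"tx":0,"ty":0,"tz":0,"roll":0.143,"jaw":1},{"tx":0,"ty":0,"tz":0,"roll":0.143,"jaw":1},{"tx":0,"ty":0,"tz":0,"roll":0,"jaw":1},{"tx":0,"ty":0,"tz":0,"roll":0,"jaw":1}]'
python3 - <<'E'
from h import *
c=wcap('w2'); print(read_state()['joint_positions'])
for t in('cover','fence','stop_zone'):
    for d in landmark_of('wrist',t): print(t,np.round(d['p'],2),np.round(d['point'],1),np.round(plane(c,*d['point']),3))
for d in trace('wrist','cover'):
    r=cv2.minAreaRect(np.argwhere(d['pixels'])[:,::-1].astype(np.float32)); 
    print(d['p'],d['bbox'],[np.round(plane(c,y,x,.02),3)[:2].tolist() for x,y in cv2.boxPoints(r)])
E
```

```text
time_s: 4.65
position: [0.4208, 0.0522, 0.3217]
tcp_rot: [[1.0, 0.003, 0.0], [0.003, -1.0, -0.0], [0.0, 0.0, -1.0]]
force: [0.2, 0.9, 0.2]
opening: 0.998
grasp_force: 0.0
[-8.10794881e+00  8.33241548e+00  1.02845740e+02 -1.24773892e-04
  6.88113976e+01  8.17571783e+01]
cover 0.81 [167.4 463. ] [ 0.414 -0.156  0.   ]
cover 0.6 [ 83.3 343.1] [0.529 0.019 0.   ]
0.94 [423.5, 144.5, 84.1, 46.0] [[0.383, -0.096], [0.452, -0.091], [0.451, -0.2], [0.381, -0.21]]
0.86 [463.1, 1.6, 82.8, 13.8] [[0.623, -0.121], [0.623, -0.221], [0.609, -0.224], [0.609, -0.123]]
0.6 [286.1, 35.0, 120.0, 89.3] [[0.485, 0.101], [0.583, 0.089], [0.571, -0.058], [0.472, -0.055]]
```

View pics/w2.png

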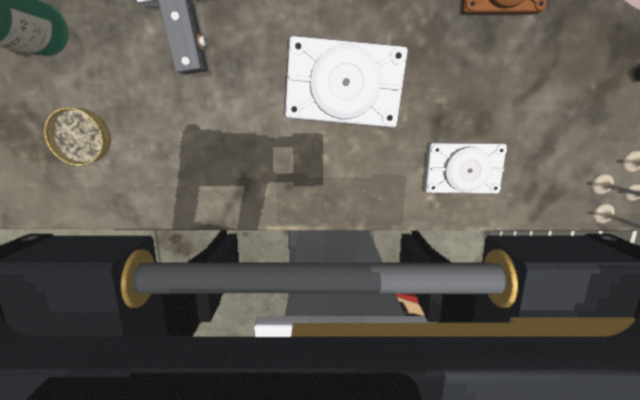

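Wrist view: the large cover is at (346,82) and turned slightly, the block is at (185,35) with its plunger at (203,40), the tin is at (77,135) and the can is at the left edge. I'll move forward to see the fence.

```bash
python3 -m jog '[{"tx":3.3,"ty":-1,"tz":0,"roll":0,"jaw":1},{"tx":3.3,"ty":-1,"tz":0,"roll":0,"jaw":1},{"tx":3.4,"ty":-1,"tz":0,"roll":0,"jaw":1},{"tx":0,"ty":0,"tz":0,"roll":0,"jaw":1},{"tx":0,"ty":0,"tz":0,"roll":0,"jaw":1},{"tx":0,"ty":0,"tz":0,"roll":0,"jaw":1}]'
python3 - <<'E'
from h import *
c=wcap('w3'); np.save('T3.npy',c['cam_to_world'])
for t in('cover','fence','stop_zone'):
    for d in landmark_of('wrist',t): print(t,np.round(d['p'],2),np.round(d['point'],1),np.round(plane(c,*d['point']),3))
for t,z in(('cover',.02),('fence',.026)):
  for d in trace('wrist',t):
    r=cv2.minAreaRect(np.argwhere(d['pixels'])[:,::-1].astype(np.float32)); 
    print(t,d['p'],d['bbox'],[np.round(plane(c,y,x,z),3)[:2].tolist() for x,y in cv2.boxPoints(r)])
E
```

```text
time_s: 5.5
position: [0.5196, 0.0821, 0.3212]
tcp_rot: [[1.0, 0.0, -0.002], [0.0, -1.0, -0.0], [-0.002, 0.0, -1.0]]
force: [0.1, -0.0, 0.3]
opening: 0.996
grasp_force: 0.0
cover 0.61 [ 68.4 515.9] [ 0.645 -0.181  0.   ]
cover 0.6 [234.3 473.5] [ 0.409 -0.154  0.   ]
cover 0.58 [156.7 363.1] [0.528 0.019 0.   ]
cover 0.52 [108.5  79.3] [0.594 0.411 0.   ]
fence 0.9 [ 72.1 309. ] [0.641 0.095 0.   ]
stop_zone 0.67 [ 82.2 224.8] [0.628 0.208 0.   ]
cover 0.97 [476.3, 38.4, 86.9, 57.3] [[0.678, -0.113], [0.678, -0.22], [0.613, -0.233], [0.613, -0.121]]
cover 0.93 [439.5, 209.7, 76.2, 39.4] [[0.455, -0.09], [0.455, -0.198], [0.385, -0.209], [0.386, -0.096]]
cover 0.63 [306.8, 119.0, 118.0, 72.9] [[0.486, 0.099], [0.584, 0.09], [0.572, -0.057], [0.473, -0.057]]
fence 0.7 [164.8, 5.4, 290.0, 143.1] [[0.669, 0.275], [0.719, -0.073], [0.592, -0.11], [0.533, 0.268]]
```

View pics/w3.png

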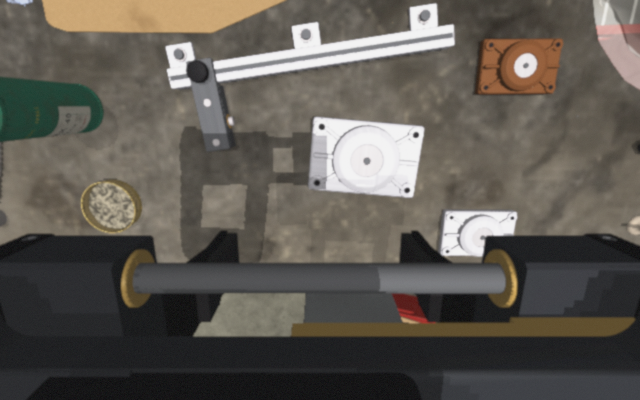

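Run:
```python
import cv2,numpy as np
from h import *
g=cv2.cvtColor(cv2.imread('pics/w3.png'),6).astype(int)
for x in(260,340,430): 
    y0=int(88-(x-171)*42/283); print(x,y0-28,g[y0-28:y0+10,x].tolist())
for y in(95,105,130,140): print(y,g[y,185:245].tolist())
```

```text
260 46 [85, 85, 87, 91, 95, 94, 95, 129, 201, 235, 241, 243, 243, 242, 241, 227, 180, 141, 132, 134, 155, 209, 236, 241, 242, 242, 242, 239, 219, 155, 100, 86, 88, 87, 90, 91, 94, 92]
340 34 [102, 103, 106, 109, 112, 112, 118, 155, 222, 240, 242, 243, 243, 243, 240, 219, 169, 138, 133, 144, 185, 230, 241, 243, 243, 243, 242, 237, 205, 140, 104, 98, 97, 100, 98, 97, 99, 100]
430 21 [242, 243, 243, 243, 243, 241, 236, 237, 241, 242, 242, 243, 243, 240, 220, 167, 134, 125, 134, 170, 225, 240, 242, 243, 243, 242, 240, 220, 155, 98, 84, 88, 89, 94, 96, 98, 99, 99]
95 [104, 107, 108, 108, 108, 107, 106, 107, 112, 120, 126, 126, 125, 127, 125, 125, 128, 129, 128, 128, 128, 128, 126, 125, 125, 126, 127, 128, 130, 130, 127, 126, 120, 98, 72, 57, 55, 54, 53, 63, 86, 103, 107, 112, 114, 111, 108, 106, 103, 100, 98, 97, 94, 93, 93, 90, 91, 91, 90, 91]
105 [120, 120, 119, 119, 120, 117, 116, 116, 113, 111, 110, 119, 126, 125, 126, 125, 126, 126, 138, 170, 206, 223, 227, 223, 206, 164, 136, 125, 127, 128, 130, 129, 129, 128, 123, 104, 81, 73, 65, 57, 53, 60, 82, 100, 113, 120, 120, 115, 112, 109, 108, 106, 106, 106, 104, 105, 103, 105, 105, 105]
130 [76, 76, 73, 72, 74, 72, 71, 70, 70, 70, 71, 72, 75, 75, 73, 78, 89, 111, 122, 126, 124, 124, 125, 125, 127, 125, 126, 126, 127, 126, 124, 123, 123, 124, 129, 128, 129, 128, 129, 125, 113, 84, 64, 57, 56, 55, 57, 69, 85, 93, 102, 106, 108, 111, 111, 107, 105, 102, 100, 100]
140 [78, 78, 76, 74, 73, 73, 73, 74, 71, 73, 72, 71, 68, 66, 66, 63, 62, 61, 66, 79, 84, 85, 85, 83, 85, 84, 87, 107, 137, 156, 158, 157, 152, 135, 107, 89, 86, 87, 89, 85, 87, 86, 76, 63, 55, 49, 47, 46, 48, 50, 59, 63, 68, 73, 72, 70, 68, 64, 66, 63]
```

Run:
```python
from h import *
c=wcap(); c['cam_to_world']=np.load('T3.npy'); g=cv2.cvtColor(cv2.imread('pics/w3.png'),6).astype(float)
lo=[];up=[]
for x in range(236,450):
    y0=int(88-(x-171)*42/283)
    s=g[y0-12:y0+12,x]; i=np.where((s[:-1]>170)&(s[1:]<=170))[0][-1]; lo.append((y0-12+i+(s[i]-170)/(s[i]-s[i+1]),x))
for z in(0,.026):
    P=np.array([plane(c,y,x,z)[:2] for y,x in lo]); k=np.polyfit(P[:,1],P[:,0],1); r=P[:,0]-np.polyval(k,P[:,1]); m=abs(r)<.002; k=np.polyfit(P[m,1],P[m,0],1)
    print('lower z',z,'slope',k[0],'x at y=0,.1,.2',np.polyval(k,[0,.1,.2]).round(4))
    print('far edge if z=.026',[plane(c,y,x,.026)[:2].round(4) for y,x in((53.6,260),(41.4,340))])
print('right end',plane(c,45,454,.026)[:2],'left end',plane(c,80,168,.026)[:2])
print('block top',[plane(c,y,x,.035)[:2].round(4) for y,x in((95,218),(105,220),(130,225.7))])
print('block bot',[plane(c,y,x,.0)[:2].round(4) for y,x in((95,225),(105,227),(130,232.5))])
print('plunger tip',plane(c,121,231.5,.0115)[:2])
```

```text
lower z 0 slope -0.14083879737956242 x at y=0,.1,.2 [0.6601 0.646  0.6319]
far edge if z=.026 [array([0.6596, 0.1549]), array([0.6733, 0.0557])]
lower z 0.026 slope -0.14083879737956181 x at y=0,.1,.2 [0.6569 0.6428 0.6287]
far edge if z=.026 [array([0.6596, 0.1549]), array([0.6733, 0.0557])]
right end [ 0.66901808 -0.08520509] left end [0.62881461 0.27311108]
block top [array([0.6102, 0.2085]), array([0.5981, 0.207 ]), array([0.5671, 0.2022])]
block bot [array([0.6117, 0.2094]), array([0.5987, 0.2076]), array([0.5651, 0.2025])]
plunger tip [0.57768819 0.20002303]
```

The fence front face is x = 0.657 − 0.141y, so it is turned by +0.140 rad. The bar width and length check out against 24 mm and 360 mm. The block face is at about y_f = 0.118 and the cover at about (x_f −0.125, y_f −0.058), turned 0.22 rad. I'll lower the open fingers behind the near long side, squared to the fence.

```bash
python3 -m jog '[{"tx":-3,"ty":2.6,"tz":0,"roll":0,"jaw":1},{"tx":-3,"ty":2.6,"tz":0,"roll":0,"jaw":1},{"tx":-3,"ty":2.5,"tz":0,"roll":0,"jaw":1},{"tx":0,"ty":0,"tz":0,"roll":-0.14,"jaw":1},{"tx":0,"ty":0,"tz":4.5,"roll":0,"jaw":1},{"tx":0,"ty":0,"tz":4.5,"roll":0,"jaw":1},{"tx":0,"ty":0,"tz":4.5,"roll":0,"jaw":1},{"tx":0,"ty":0,"tz":4.5,"roll":0,"jaw":1}]' && python3 -m jog '[{"tx":0,"ty":0,"tz":4.5,"roll":0,"jaw":1},{"tx":0,"ty":0,"tz":3.5,"roll":0,"jaw":1},{"tx":0,"ty":0,"tz":1.5,"roll":0,"jaw":1},{"tx":0,"ty":0,"tz":1.5,"roll":0,"jaw":1},{"tx":0,"ty":0,"tz":0.6,"roll":0,"jaw":1},{"tx":0,"ty":0,"tz":0,"roll":0,"jaw":1},{"tx":0,"ty":0,"tz":0,"roll":0,"jaw":1}]'
```

```text
time_s: 6.65
position: [0.4314, 0.0049, 0.1407]
tcp_rot: [[0.99, 0.139, 0.003], [0.139, -0.99, -0.001], [0.003, 0.001, -1.0]]
force: [1.7, -0.2, 0.8]
opening: 0.997
grasp_force: 0.0
time_s: 7.35
position: [0.4313, 0.005, 0.026]
tcp_rot: [[0.99, 0.139, 0.001], [0.139, -0.99, -0.0], [0.001, 0.0, -1.0]]
force: [0.1, 0.7, -0.6]
opening: 0.999
grasp_force: 0.0
```

```bash
python3 -m jog '[{"tx":0.5,"ty":0,"tz":0,"roll":0,"jaw":1},{"tx":0.5,"ty":0,"tz":0,"roll":0,"jaw":1},{"tx":0.5,"ty":0,"tz":0,"roll":0,"jaw":1},{"tx":0.5,"ty":0,"tz":0,"roll":0,"jaw":1},{"tx":0.5,"ty":0,"tz":0,"roll":0,"jaw":1},{"tx":0.5,"ty":0,"tz":0,"roll":0,"jaw":1},{"tx":0.5,"ty":0,"tz":0,"roll":0,"jaw":1},{"tx":0.5,"ty":0,"tz":0,"roll":0,"jaw":1}]' && python3 -m jog '[{"tx":0.5,"ty":0,"tz":0,"roll":0,"jaw":1},{"tx":0.5,"ty":0,"tz":0,"roll":0,"jaw":1},{"tx":0.5,"ty":0,"tz":0,"roll":0,"jaw":1},{"tx":0.5,"ty":0,"tz":0,"roll":0,"jaw":1},{"tx":0.5,"ty":0,"tz":0,"roll":0,"jaw":1},{"tx":0.5,"ty":0,"tz":0,"roll":0,"jaw":1},{"tx":0.5,"ty":0,"tz":0,"roll":0,"jaw":1},{"tx":0.5,"ty":0,"tz":0,"roll":0,"jaw":1}]'
python3 - <<'E'
from h import *
c=wcap('w4')
F=np.array([.6437,.094]);X=np.array([.9902,.1394]);Y=np.array([-.1394,.9902])
for d in trace('wrist','cover'): 
    r=cv2.minAreaRect(np.argwhere(d['pixels'])[:,::-1].astype(np.float32)); 
    Q=[plane(c,y,x,.02)[:2]-F for x,y in cv2.boxPoints(r)];print(d['p'],d['bbox'],[(q@X).round(3).tolist() for q in Q],[(q@Y).round(3).tolist() for q in Q])
E
```

```text
time_s: 8.15
position: [0.4701, 0.0108, 0.0253]
tcp_rot: [[0.99, 0.139, -0.002], [0.139, -0.99, 0.0], [-0.002, -0.0, -1.0]]
force: [-2.2, -0.5, -0.2]
opening: 0.997
grasp_force: 1.3
time_s: 8.95
position: [0.5102, 0.0166, 0.0255]
tcp_rot: [[0.99, 0.14, -0.0], [0.14, -0.99, 0.0], [-0.0, -0.0, -1.0]]
force: [-3.5, -0.9, -0.5]
opening: 1.003
grasp_force: 1.9
0.88 [115.1, 15.1, 358.0, 220.1] [-0.033, -0.033, -0.131, -0.131] [0.025, -0.12, -0.132, 0.042]
```

View pics/w4.png

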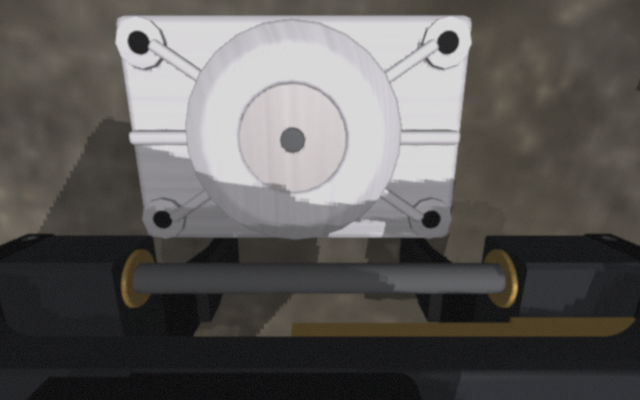

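The cover is now square against both fingers, with its far edge at row 16 and about 33 mm left to the fence. I'll continue, and slow down near contact.

```bash
python3 -m jog '[{"tx":0.4,"ty":0,"tz":0,"roll":0,"jaw":1},{"tx":0.4,"ty":0,"tz":0,"roll":0,"jaw":1},{"tx":0.4,"ty":0,"tz":0,"roll":0,"jaw":1},{"tx":0.4,"ty":0,"tz":0,"roll":0,"jaw":1},{"tx":0.4,"ty":0,"tz":0,"roll":0,"jaw":1},{"tx":0.4,"ty":0,"tz":0,"roll":0,"jaw":1},{"tx":0.1,"ty":0,"tz":0,"roll":0,"jaw":1},{"tx":0.1,"ty":0,"tz":0,"roll":0,"jaw":1}]' && python3 -m jog '[{"tx":0.1,"ty":0,"tz":0,"roll":0,"jaw":1},{"tx":0.1,"ty":0,"tz":0,"roll":0,"jaw":1},{"tx":0.1,"ty":0,"tz":0,"roll":0,"jaw":1}]' && python3 -m jog '[{"tx":0.05,"ty":0,"tz":0,"roll":0,"jaw":1},{"tx":0.05,"ty":0,"tz":0,"roll":0,"jaw":1},{"tx":0.05,"ty":0,"tz":0,"roll":0,"jaw":1},{"tx":0.05,"ty":0,"tz":0,"roll":0,"jaw":1}]'
```

```text
time_s: 9.85
position: [0.5352, 0.0199, 0.0256]
tcp_rot: [[0.99, 0.14, -0.002], [0.14, -0.99, -0.0], [-0.002, -0.0, -1.0]]
force: [-6.6, -2.3, 3.3]
opening: 1.0
grasp_force: 2.8
time_s: 10.15
position: [0.5379, 0.0204, 0.0256]
tcp_rot: [[0.99, 0.139, -0.002], [0.139, -0.99, 0.0], [-0.002, -0.0, -1.0]]
force: [-5.4, -1.3, 2.4]
opening: 1.004
grasp_force: 2.7
time_s: 10.55
position: [0.5398, 0.0207, 0.0256]
tcp_rot: [[0.99, 0.14, -0.002], [0.14, -0.99, 0.0], [-0.002, -0.0, -1.0]]
force: [-5.5, -0.1, 3.2]
opening: 1.001
grasp_force: 2.7
```

```bash
python3 -m jog '[{"tx":0.05,"ty":0,"tz":0,"roll":0,"jaw":1},{"tx":0.05,"ty":0,"tz":0,"roll":0,"jaw":1}]' && python3 -m jog '[{"tx":0.05,"ty":0,"tz":0,"roll":0,"jaw":1},{"tx":0.05,"ty":0,"tz":0,"roll":0,"jaw":1}]'
```

```text
time_s: 10.75
position: [0.5408, 0.0208, 0.0256]
tcp_rot: [[0.99, 0.14, -0.002], [0.14, -0.99, 0.0], [-0.002, -0.0, -1.0]]
force: [-5.0, -0.0, 2.4]
opening: 1.001
grasp_force: 2.7
time_s: 10.95
position: [0.5418, 0.0209, 0.0256]
tcp_rot: [[0.99, 0.14, -0.002], [0.14, -0.99, 0.0], [-0.002, -0.0, -1.0]]
force: [-5.3, -0.5, 2.9]
opening: 1.0
grasp_force: 2.7
```

```bash
python3 -m jog '[{"tx":0.05,"ty":0,"tz":0,"roll":0,"jaw":1},{"tx":0.05,"ty":0,"tz":0,"roll":0,"jaw":1}]'
```

```text
time_s: 11.15
position: [0.5424, 0.0211, 0.0256]
tcp_rot: [[0.99, 0.14, -0.003], [0.14, -0.99, 0.0], [-0.003, -0.0, -1.0]]
force: [-6.5, -1.8, 3.9]
opening: 0.998
grasp_force: 3.3
```

```bash
python3 -m jog '[{"tx":0.05,"ty":0,"tz":0,"roll":0,"jaw":1},{"tx":0,"ty":0,"tz":0,"roll":0,"jaw":1}]' && python3 -m jog '[{"tx":0.05,"ty":0,"tz":0,"roll":0,"jaw":1},{"tx":0,"ty":0,"tz":0,"roll":0,"jaw":1}]'
```

```text
time_s: 11.35
position: [0.5424, 0.021, 0.0256]
tcp_rot: [[0.99, 0.14, -0.004], [0.14, -0.99, 0.0], [-0.004, -0.001, -1.0]]
force: [-7.2, -1.8, 4.3]
opening: 0.999
grasp_force: 3.4
time_s: 11.55
position: [0.5424, 0.0211, 0.0256]
tcp_rot: [[0.99, 0.14, -0.005], [0.14, -0.99, 0.0], [-0.005, -0.001, -1.0]]
force: [-7.6, -3.4, 4.4]
opening: 0.999
grasp_force: 3.8
```

```bash
python3 -m jog '[{"tx":0.1,"ty":0,"tz":0,"roll":0,"jaw":1},{"tx":0.1,"ty":0,"tz":0,"roll":0,"jaw":1},{"tx":0.1,"ty":0,"tz":0,"roll":0,"jaw":1},{"tx":0,"ty":0,"tz":0,"roll":0,"jaw":1}]'
python3 - <<'E'
from h import *
print(read_state()['moment']); c=wcap('w5')
for d in trace('wrist','cover'):print(d['p'],d['bbox'])
E
```

```text
time_s: 11.95
position: [0.5426, 0.0212, 0.0255]
tcp_rot: [[0.99, 0.14, -0.011], [0.14, -0.99, -0.0], [-0.011, -0.001, -1.0]]
force: [-11.4, -5.2, 8.5]
opening: 1.004
grasp_force: 6.2
[-0.97316328  2.06187721 -0.02447913]
0.84 [114.3, 13.9, 360.0, 225.3]
0.67 [626.2, 125.6, 13.8, 37.7]
```

View pics/w5.png

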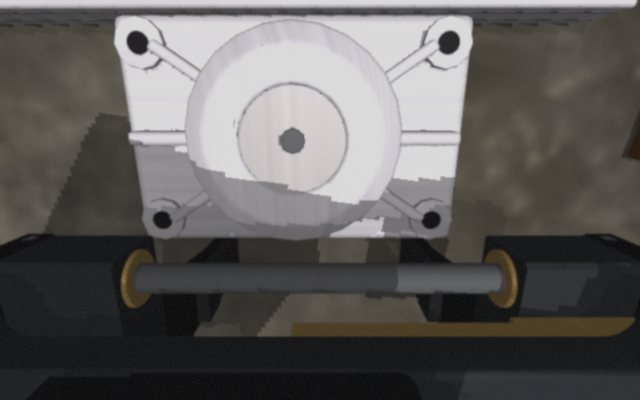

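The far edge meets the fence along its whole length (row 13, left to right), so the cover is flush. Now I'll back off, rise, go round to the right end, turn 90° and part-close the jaws.

```bash
python3 -m jog '[{"tx":-0.5,"ty":0,"tz":0,"roll":0,"jaw":1},{"tx":-1,"ty":0,"tz":0,"roll":0,"jaw":1},{"tx":-1,"ty":0,"tz":0,"roll":0,"jaw":1},{"tx":0,"ty":0,"tz":-3.5,"roll":0,"jaw":0.575},{"tx":0,"ty":0,"tz":-4.5,"roll":0,"jaw":0.575},{"tx":0,"ty":0,"tz":0,"roll":0,"jaw":0.575},{"tx":0,"ty":0,"tz":0,"roll":0,"jaw":0.575}]' 
python3 -m jog '[{"tx":0,"ty":2.9,"tz":0,"roll":-0.143,"jaw":0.575},{"tx":0,"ty":2.9,"tz":0,"roll":0,"jaw":0.575},{"tx":0,"ty":2.9,"tz":0,"roll":0,"jaw":0.575},{"tx":0,"ty":0,"tz":0,"roll":-0.143,"jaw":0.575},{"tx":0,"ty":0,"tz":0,"roll":-0.143,"jaw":0.575},{"tx":0,"ty":0,"tz":0,"roll":-0.143,"jaw":0.575},{"tx":0,"ty":0,"tz":0,"roll":-0.143,"jaw":0.575},{"tx":0,"ty":0,"tz":0,"roll":-0.143,"jaw":0.575}]' >/dev/null
python3 -m jog '[{"tx":0,"ty":0,"tz":0,"roll":-0.143,"jaw":0.575},{"tx":0,"ty":0,"tz":0,"roll":-0.143,"jaw":0.575},{"tx":0,"ty":0,"tz":0,"roll":-0.143,"jaw":0.575},{"tx":0,"ty":0,"tz":0,"roll":-0.143,"jaw":0.575},{"tx":0,"ty":0,"tz":0,"roll":-0.141,"jaw":0.575},{"tx":0,"ty":0,"tz":0,"roll":0,"jaw":0.575},{"tx":0,"ty":0,"tz":0,"roll":0,"jaw":0.575}]'
cat >> h.py <<'E'
F=np.array([.6437,.094]);X=np.array([.9902,.1394]);Y=np.array([-.1394,.9902])
def fr(p): d=np.asarray(p)[:2]-F; return np.round([d@X,d@Y],4)
E
python3 -c "
from h import *
s=read_state();print(fr(s['position']),(np.array(s['tcp_rot'])[:2,:2].T@np.c_[X,Y]).round(3).tolist())"
```

```text
time_s: 12.75
position: [0.5242, 0.0179, 0.1068]
tcp_rot: [[0.99, 0.139, 0.005], [0.139, -0.99, -0.001], [0.004, 0.001, -1.0]]
force: [-0.8, -0.4, -0.7]
opening: 0.723
grasp_force: 0.0
time_s: 14.25
position: [0.5426, -0.0661, 0.1044]
tcp_rot: [[-0.136, 0.991, -0.002], [0.991, 0.136, 0.001], [0.001, -0.002, -1.0]]
force: [-0.1, 0.4, -0.8]
opening: 0.578
grasp_force: 0.0
[-0.1224 -0.1445] [[0.003, 1.0], [1.0, -0.003]]
```

```bash
python3 -m jog '[{"tx":-0.3,"ty":3.3,"tz":0,"roll":0,"jaw":0.575},{"tx":-0.3,"ty":3.4,"tz":0,"roll":0,"jaw":0.575},{"tx":0,"ty":0,"tz":0,"roll":0,"jaw":0.575},{"tx":0,"ty":0,"tz":0,"roll":0,"jaw":0.575}]'
python3 - <<'E'
from h import *
c=wcap('w6'); print(fr(read_state()['position']))
for d in trace('wrist','cover'):
    x,y,w,h=d['bbox']; print(d['p'],d['bbox'],[fr(plane(c,b,a,.02)) for a,b in((x,y+h),(x+w,y+h),(x,y),(x+w,y))])
E
```

```text
time_s: 14.65
position: [0.6101, -0.0627, 0.1048]
tcp_rot: [[-0.138, 0.99, -0.001], [0.99, 0.138, 0.0], [0.0, -0.001, -1.0]]
force: [-0.5, -0.3, 0.1]
opening: 0.576
grasp_force: 0.0
[-0.0563 -0.1501]
0.82 [306.4, 292.5, 74.2, 33.7] [array([-0.0659, -0.2473]), array([-0.0056, -0.2474]), array([-0.0655, -0.2165]), array([-0.0071, -0.2166])]
0.64 [13.4, 213.8, 103.9, 119.2] [array([-0.306 , -0.2535]), array([-0.2208, -0.2536]), array([-0.2804, -0.1511]), array([-0.2038, -0.1513])]
0.62 [249.9, 0.0, 157.9, 173.9] [array([-0.1045, -0.1217]), array([ 0.0077, -0.122 ]), array([-0.0981, -0.0119]), array([ 0.0001, -0.0122])]
```

View pics/w6.png

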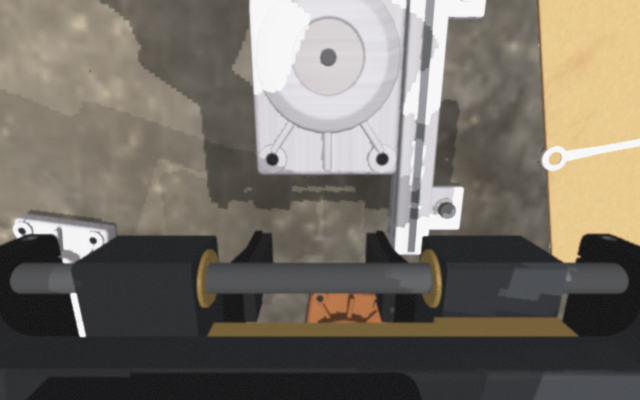

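The cover's right end is at row 173 (y_f −0.122), flush along the fence on the right, and the brown cover is clear behind the tool. I'll go down and push left.

```bash
python3 -m jog '[{"tx":0,"ty":0,"tz":3,"roll":0,"jaw":0.575},{"tx":0,"ty":0,"tz":2.5,"roll":0,"jaw":0.575},{"tx":0,"ty":0,"tz":1.5,"roll":0,"jaw":0.575},{"tx":0,"ty":0,"tz":0.9,"roll":0,"jaw":0.575},{"tx":0,"ty":0,"tz":0,"roll":0,"jaw":0.575},{"tx":0.5,"ty":0,"tz":0,"roll":0,"jaw":0.575},{"tx":0.5,"ty":0,"tz":0,"roll":0,"jaw":0.575}]' && python3 -m jog '[{"tx":0.4,"ty":0,"tz":0,"roll":0,"jaw":0.575},{"tx":0.4,"ty":0,"tz":0,"roll":0,"jaw":0.575},{"tx":0.4,"ty":0,"tz":0,"roll":0,"jaw":0.575},{"tx":0.4,"ty":0,"tz":0,"roll":0,"jaw":0.575},{"tx":0.4,"ty":0,"tz":0,"roll":0,"jaw":0.575}]' && python3 -m jog '[{"tx":0.4,"ty":0,"tz":0,"roll":0,"jaw":0.575},{"tx":0.4,"ty":0,"tz":0,"roll":0,"jaw":0.575},{"tx":0.4,"ty":0,"tz":0,"roll":0,"jaw":0.575},{"tx":0.4,"ty":0,"tz":0,"roll":0,"jaw":0.575},{"tx":0.4,"ty":0,"tz":0,"roll":0,"jaw":0.575}]'
python3 -c "
from h import *
s=read_state();print(fr(s['position']))"
```

```text
time_s: 15.45
position: [0.6097, -0.0529, 0.0276]
tcp_rot: [[-0.139, 0.99, 0.002], [0.99, 0.139, -0.0], [-0.001, 0.002, -1.0]]
force: [0.3, -0.1, 0.9]
opening: 0.574
grasp_force: 0.0
time_s: 15.95
position: [0.6069, -0.0346, 0.0274]
tcp_rot: [[-0.141, 0.99, 0.002], [0.99, 0.141, -0.003], [-0.003, 0.001, -1.0]]
force: [-1.0, -5.8, 1.9]
opening: 0.573
grasp_force: 2.9
time_s: 16.45
position: [0.6041, -0.0148, 0.0274]
tcp_rot: [[-0.141, 0.99, 0.002], [0.99, 0.141, -0.003], [-0.003, 0.001, -1.0]]
force: [-0.6, -5.1, 2.9]
opening: 0.573
grasp_force: 3.0
[-0.0544 -0.1023]
```

```bash
python3 -m jog '[{"tx":0.4,"ty":0,"tz":0,"roll":0,"jaw":0.575},{"tx":0.4,"ty":0,"tz":0,"roll":0,"jaw":0.575},{"tx":0.4,"ty":0,"tz":0,"roll":0,"jaw":0.575},{"tx":0.4,"ty":0,"tz":0,"roll":0,"jaw":0.575},{"tx":0.4,"ty":0,"tz":0,"roll":0,"jaw":0.575}]' && python3 -m jog '[{"tx":0.4,"ty":0,"tz":0,"roll":0,"jaw":0.575},{"tx":0.4,"ty":0,"tz":0,"roll":0,"jaw":0.575},{"tx":0.4,"ty":0,"tz":0,"roll":0,"jaw":0.575},{"tx":0.2,"ty":0,"tz":0,"roll":0,"jaw":0.575},{"tx":0.2,"ty":0,"tz":0,"roll":0,"jaw":0.575},{"tx":0.2,"ty":0,"tz":0,"roll":0,"jaw":0.575}]'
python3 - <<'E'
from h import *
c=wcap('w7'); s=read_state(); print(fr(s['position']),s['moment'])
for d in trace('wrist','cover')[:2]:print(d['p'],d['bbox'])
E
```

```text
time_s: 16.95
position: [0.6013, 0.005, 0.0274]
tcp_rot: [[-0.141, 0.99, 0.002], [0.99, 0.141, -0.003], [-0.003, 0.001, -1.0]]
force: [-0.2, -6.4, 2.1]
opening: 0.577
grasp_force: 3.0
time_s: 17.55
position: [0.5987, 0.0228, 0.0274]
tcp_rot: [[-0.141, 0.99, 0.002], [0.99, 0.141, -0.003], [-0.003, 0.001, -1.0]]
force: [-0.8, -6.0, 2.4]
opening: 0.573
grasp_force: 3.0
[-0.0545 -0.0638] [-1.07237557  0.08682635  0.08061027]
0.74 [213.2, 0.0, 236.7, 237.7]
```

View pics/w7.png

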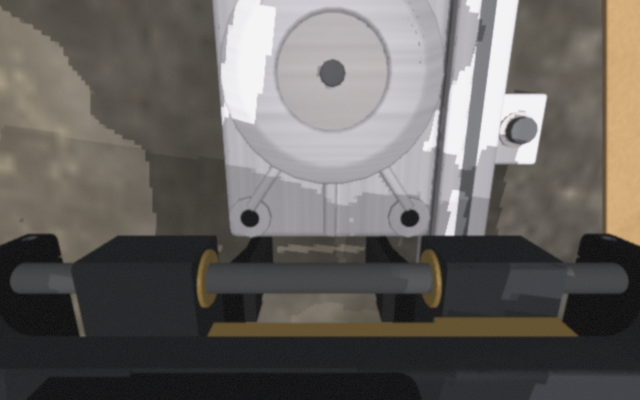

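The cover is still flush along the fence (column 445) and squarely pushed. I'll go on in small steps towards the block.

```bash
python3 -m jog '[{"tx":0.2,"ty":0,"tz":0,"roll":0,"jaw":0.575},{"tx":0.2,"ty":0,"tz":0,"roll":0,"jaw":0.575},{"tx":0.2,"ty":0,"tz":0,"roll":0,"jaw":0.575},{"tx":0.2,"ty":0,"tz":0,"roll":0,"jaw":0.575},{"tx":0.1,"ty":0,"tz":0,"roll":0,"jaw":0.575},{"tx":0.1,"ty":0,"tz":0,"roll":0,"jaw":0.575},{"tx":0.1,"ty":0,"tz":0,"roll":0,"jaw":0.575},{"tx":0.1,"ty":0,"tz":0,"roll":0,"jaw":0.575}]' && python3 -m jog '[{"tx":0.1,"ty":0,"tz":0,"roll":0,"jaw":0.575},{"tx":0.1,"ty":0,"tz":0,"roll":0,"jaw":0.575},{"tx":0.1,"ty":0,"tz":0,"roll":0,"jaw":0.575},{"tx":0.1,"ty":0,"tz":0,"roll":0,"jaw":0.575}]'
```

```text
time_s: 18.45
position: [0.597, 0.0347, 0.0274]
tcp_rot: [[-0.141, 0.99, 0.002], [0.99, 0.141, -0.003], [-0.003, 0.001, -1.0]]
force: [0.2, -6.0, 2.7]
opening: 0.575
grasp_force: 3.0
time_s: 18.85
position: [0.5965, 0.0385, 0.0274]
tcp_rot: [[-0.141, 0.99, 0.002], [0.99, 0.141, -0.003], [-0.003, 0.001, -1.0]]
force: [0.1, -6.5, 2.7]
opening: 0.572
grasp_force: 3.4
```

```bash
python3 -m jog '[{"tx":0.1,"ty":0,"tz":0,"roll":0,"jaw":0.575},{"tx":0.1,"ty":0,"tz":0,"roll":0,"jaw":0.575}]'; python3 -m jog '[{"tx":0.1,"ty":0,"tz":0,"roll":0,"jaw":0.575},{"tx":0.1,"ty":0,"tz":0,"roll":0,"jaw":0.575}]'; python3 -c "
from h import *
s=read_state();print(fr(s['position']))"
```

```text
time_s: 19.05
position: [0.5962, 0.0404, 0.0274]
tcp_rot: [[-0.141, 0.99, 0.001], [0.99, 0.141, -0.003], [-0.003, 0.001, -1.0]]
force: [-0.7, -7.1, 3.0]
opening: 0.576
grasp_force: 3.5
time_s: 19.25
position: [0.5959, 0.0423, 0.0274]
tcp_rot: [[-0.141, 0.99, 0.001], [0.99, 0.141, -0.003], [-0.003, 0.001, -1.0]]
force: [-0.3, -8.1, 3.5]
opening: 0.576
grasp_force: 3.5
[-0.0545 -0.0445]
```

Grasp force has gone from 3.0 to 3.5, so the plunger is being pressed. I'll continue in 0.5 mm steps.

```bash
for i in 1; do python3 -m jog '[{"tx":0.05,"ty":0,"tz":0,"roll":0,"jaw":0.575},{"tx":0.05,"ty":0,"tz":0,"roll":0,"jaw":0.575}]'; done; python3 -m jog '[{"tx":0.05,"ty":0,"tz":0,"roll":0,"jaw":0.575},{"tx":0.05,"ty":0,"tz":0,"roll":0,"jaw":0.575}]'
```

```text
time_s: 19.45
position: [0.5958, 0.0433, 0.0274]
tcp_rot: [[-0.141, 0.99, 0.001], [0.99, 0.141, -0.003], [-0.003, 0.001, -1.0]]
force: [-0.7, -7.7, 2.5]
opening: 0.576
grasp_force: 3.6
time_s: 19.65
position: [0.5957, 0.0438, 0.0274]
tcp_rot: [[-0.141, 0.99, 0.002], [0.99, 0.141, -0.004], [-0.004, 0.001, -1.0]]
force: [-0.6, -9.7, 2.9]
opening: 0.573
grasp_force: 4.9
```

```bash
python3 -m jog '[{"tx":0.05,"ty":0,"tz":0,"roll":0,"jaw":0.575},{"tx":0.05,"ty":0,"tz":0,"roll":0,"jaw":0.575}]'; python3 -m jog '[{"tx":0.05,"ty":0,"tz":0,"roll":0,"jaw":0.575},{"tx":0.05,"ty":0,"tz":0,"roll":0,"jaw":0.575}]'
```

```text
time_s: 19.85
position: [0.5958, 0.0439, 0.0274]
tcp_rot: [[-0.142, 0.99, 0.002], [0.99, 0.142, -0.005], [-0.005, 0.001, -1.0]]
force: [-1.7, -12.5, 2.4]
opening: 0.578
grasp_force: 6.4
time_s: 20.05
position: [0.5958, 0.044, 0.0274]
tcp_rot: [[-0.142, 0.99, 0.002], [0.99, 0.142, -0.006], [-0.006, 0.001, -1.0]]
force: [-1.0, -16.3, 2.1]
opening: 0.574
grasp_force: 7.9
```

The cover stopped at y_f −0.043 (expected −0.042) with 16 N, so the plunger is in and the cover bears on the block. I'll back off and check the long side by feel with a light push from the front.

```bash
python3 -m jog '[{"tx":-0.3,"ty":0,"tz":0,"roll":0,"jaw":0.575},{"tx":-0.7,"ty":0,"tz":0,"roll":0,"jaw":0.575},{"tx":-1,"ty":0,"tz":0,"roll":0,"jaw":0.575},{"tx":0,"ty":0,"tz":-4,"roll":0,"jaw":1},{"tx":0,"ty":0,"tz":-4,"roll":0,"jaw":1},{"tx":2.4,"ty":-2.6,"tz":0,"roll":0,"jaw":1},{"tx":2.4,"ty":-2.6,"tz":0,"roll":0,"jaw":1},{"tx":2.4,"ty":-2.6,"tz":0,"roll":0,"jaw":1}]' 
python3 -m jog '[{"tx":2.4,"ty":-2.6,"tz":0,"roll":0,"jaw":1},{"tx":0,"ty":0,"tz":0,"roll":0.143,"jaw":1},{"tx":0,"ty":0,"tz":0,"roll":0.143,"jaw":1},{"tx":0,"ty":0,"tz":0,"roll":0.143,"jaw":1},{"tx":0,"ty":0,"tz":0,"roll":0.143,"jaw":1},{"tx":0,"ty":0,"tz":0,"roll":0.143,"jaw":1},{"tx":0,"ty":0,"tz":0,"roll":0.143,"jaw":1},{"tx":0,"ty":0,"tz":0,"roll":0.143,"jaw":1}]' >/dev/null
python3 -m jog '[{"tx":0,"ty":0,"tz":0,"roll":0.143,"jaw":1},{"tx":0,"ty":0,"tz":0,"roll":0.143,"jaw":1},{"tx":0,"ty":0,"tz":0,"roll":0.143,"jaw":1},{"tx":0,"ty":0,"tz":0,"roll":0.143,"jaw":1},{"tx":0,"ty":0,"tz":0,"roll":0,"jaw":1},{"tx":0,"ty":0,"tz":0,"roll":0,"jaw":1}]'
python3 - <<'E'
from h import *
c=wcap('w8'); s=read_state(); print(fr(s['position']),'old contact',fr([.5424,.021]),(np.array(s['tcp_rot'])[:2,:2].T@np.c_[X,Y]).round(3).tolist())
for d in trace('wrist','cover')[:2]:
    x,y,w,h=d['bbox']; print(d['p'],d['bbox'],[fr(plane(c,b,a,.02)) for a,b in((x,y+h),(x+w,y+h),(x,y),(x+w,y))])
E
```

```text
time_s: 20.85
position: [0.5095, 0.0889, 0.107]
tcp_rot: [[-0.139, 0.99, 0.001], [0.99, 0.139, 0.0], [0.0, 0.001, -1.0]]
force: [0.2, 0.5, 0.6]
opening: 0.936
grasp_force: 0.0
time_s: 22.25
position: [0.4812, 0.1087, 0.1065]
tcp_rot: [[0.99, 0.14, -0.0], [0.14, -0.99, 0.0], [-0.0, -0.0, -1.0]]
force: [0.2, -0.6, -0.1]
opening: 0.998
grasp_force: 0.0
[-0.1589  0.0372] old contact [-0.1105 -0.0582] [[1.0, 0.001], [0.001, -1.0]]
0.62 [192.2, 0.0, 235.9, 130.8] [array([-0.1004,  0.1247]), array([-0.1005, -0.0385]), array([-0.0201,  0.1164]), array([-0.0202, -0.0314])]
```

```bash
python3 -m jog '[{"tx":0,"ty":0,"tz":3.5,"roll":0,"jaw":1},{"tx":0,"ty":0,"tz":3,"roll":0,"jaw":1},{"tx":0,"ty":0,"tz":1.5,"roll":0,"jaw":1},{"tx":1,"ty":0,"tz":0,"roll":0,"jaw":1},{"tx":1,"ty":0,"tz":0,"roll":0,"jaw":1},{"tx":1,"ty":0,"tz":0,"roll":0,"jaw":1},{"tx":0.8,"ty":0,"tz":0,"roll":0,"jaw":1},{"tx":0.3,"ty":0,"tz":0,"roll":0,"jaw":1}]' && python3 -m jog '[{"tx":0.2,"ty":0,"tz":0,"roll":0,"jaw":1},{"tx":0.1,"ty":0,"tz":0,"roll":0,"jaw":1},{"tx":0.1,"ty":0,"tz":0,"roll":0,"jaw":1},{"tx":0.1,"ty":0,"tz":0,"roll":0,"jaw":1}]' && python3 -m jog '[{"tx":0.1,"ty":0,"tz":0,"roll":0,"jaw":1},{"tx":0.1,"ty":0,"tz":0,"roll":0,"jaw":1},{"tx":0.1,"ty":0,"tz":0,"roll":0,"jaw":1},{"tx":0,"ty":0,"tz":0,"roll":0,"jaw":1}]'; python3 -c "
from h import *
s=read_state();print(fr(s['position']))"
```

```text
time_s: 23.15
position: [0.5242, 0.1145, 0.0276]
tcp_rot: [[0.99, 0.138, 0.004], [0.138, -0.99, 0.0], [0.004, 0.001, -1.0]]
force: [0.9, 0.1, 0.3]
opening: 0.999
grasp_force: 0.0
time_s: 23.55
position: [0.5263, 0.1151, 0.0265]
tcp_rot: [[0.991, 0.137, -0.001], [0.137, -0.991, -0.0], [-0.001, -0.0, -1.0]]
force: [0.3, -0.9, 0.1]
opening: 1.002
grasp_force: 0.0
time_s: 23.95
position: [0.5288, 0.1154, 0.0264]
tcp_rot: [[0.99, 0.138, -0.002], [0.138, -0.99, -0.0], [-0.002, -0.0, -1.0]]
force: [-1.8, -1.1, 1.9]
opening: 1.001
grasp_force: 0.9
[-0.1108  0.0372]
```

```bash
python3 -m jog '[{"tx":0.1,"ty":0,"tz":0,"roll":0,"jaw":1},{"tx":0.1,"ty":0,"tz":0,"roll":0,"jaw":1},{"tx":0.1,"ty":0,"tz":0,"roll":0,"jaw":1},{"tx":0,"ty":0,"tz":0,"roll":0,"jaw":1}]'; python3 -c "
from h import *
s=read_state();print(fr(s['position']),s['moment'])"
```

```text
time_s: 24.35
position: [0.5291, 0.1156, 0.0263]
tcp_rot: [[0.99, 0.139, -0.008], [0.139, -0.99, -0.001], [-0.008, -0.0, -1.0]]
force: [-7.1, -1.7, 4.6]
opening: 1.002
grasp_force: 3.3
[-0.1105  0.0373] [-0.30946077  1.22601016  0.32654001]
```

It stalls at x_f −0.1105 under 7 N, the same as the earlier fence contact, so the long side is flush. I'll withdraw and do a numeric check.

```bash
python3 -m jog '[{"tx":-0.3,"ty":0,"tz":0,"roll":0,"jaw":1},{"tx":-1,"ty":0,"tz":0,"roll":0,"jaw":1},{"tx":-2,"ty":0,"tz":0,"roll":0,"jaw":1},{"tx":-2,"ty":0,"tz":0,"roll":0,"jaw":1},{"tx":0,"ty":0,"tz":-4,"roll":0,"jaw":1},{"tx":0,"ty":0,"tz":-4,"roll":0,"jaw":1},{"tx":0,"ty":0,"tz":0,"roll":0,"jaw":1},{"tx":0,"ty":0,"tz":0,"roll":0,"jaw":1}]'
python3 - <<'E'
from h import *
c=wcap('w9'); s=read_state(); print(fr(s['position']))
for d in trace('wrist','cover')[:2]:
    x,y,w,h=d['bbox']; print(d['p'],d['bbox'],[fr(plane(c,b,a,.02)) for a,b in((x,y+h),(x+w,y+h),(x,y),(x+w,y))])
    r,q=np.nonzero(d['pixels'])
    b=[(k,r[q==k].max()) for k in range(int(x)+25,int(x+w)-25,20)]; P=np.array([fr(plane(c,j,k,.018)) for k,j in b]); print('near edge slope',np.polyfit(P[:,1],P[:,0],1))
for n in('scene','side'):
    c=cap(n)
    for t in('spray_can','tin','flashlight'):
        for d in landmark_of(n,t)[:1]: print(n,t,np.round(plane(c,*d['point']),3))
E
```

```text
time_s: 25.15
position: [0.4813, 0.1087, 0.1076]
tcp_rot: [[0.991, 0.137, 0.004], [0.137, -0.991, 0.0], [0.004, 0.0, -1.0]]
force: [-0.4, 0.0, -0.8]
opening: 1.0
grasp_force: 0.0
[-0.1597  0.0372]
0.96 [193.6, 1.6, 232.9, 127.6] [array([-0.0985,  0.1238]), array([-0.0992, -0.038 ]), array([-0.0197,  0.1156]), array([-0.0202, -0.0316])]
near edge slope [-0.00250819 -0.09902869]
scene tin [0.462 0.387 0.   ]
scene flashlight [ 0.572 -0.413  0.   ]
side spray_can [0.594 0.415 0.   ]
side tin [0.459 0.381 0.   ]
side flashlight [ 0.568 -0.416  0.   ]
```

The cover is square (slope −0.003) and its near edge is at −0.099. The bystanders have not moved, and the arm is clear. I'm handing in.

```bash
python3 -c "
from rig import hand_in
print(hand_in())"
```

```text
the job is handed in; nothing more can be done
None
```

I handed the job in with the cover flush along the fence and hard up against the stop block, plunger pressed in judging by where it stopped and the 16 N felt; the bystanders had not moved, and no verdict was returned.

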